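# Seal the vacuum chamber and switch on its pump

## Task

Pull the vacuum chamber's lid by its tongue all the way out from under the riser and let it lie free on the bench; then take it by its square knob, set it squarely on the chamber's raised gasket corners and let go. Press the lid down one corner after another until it lies flat on the gasket all round, and only then flip the long bat toggle on the pump controller over to the side with the bar mark. Leave the short toggle and the bottle, mug, spool and tape roll alone.

Things in the scene. Friction and masses are not known exactly. Their poses are not given: they have to be found in the camera images.
- riser: low instrument riser fixed to the bench: grey board 140 (x) x 150 (y) mm on two full-depth side walls 8 mm thick and a back wall, board from 52 to 60 mm above the bench, free width inside 134 mm, open only at its front (-x side). Two small pots stand on the back half of the board, up to 30 mm above it. Origin: on the bench under its centre, so the front edge is at x = -70 mm; x points from the open front to the back, z up
- lid: loose chamber lid, 0.25 to 0.5 kg: aluminium plate 114 x 114 x 10 mm with a black square spigot 82 x 82 x 12 mm below it, a black square knob on top and a flat tongue at its -x edge. Origin: centre of the spigot's underside (on the bench when it lies there, knob up); the plate lies 12 to 22 mm above the origin; tongue points to the lid's -x
- lid_center (a point): centre of the lid's plate, half-way through its thickness, 17 mm above the lid's origin; axes as the lid
- lid_tongue (a point): grip point of the tongue: 20 mm wide (y), 10 mm thick (z), reaching from 57 to 102 mm from the lid's centre; the point is 82 mm from the centre on the middle line, half-way through the thickness. The tongue stands out in front of the riser at the start
- lid_knob: the lid's square knob, 22 x 22 mm and 24 mm tall, sides parallel to the lid's; origin at the centre of its foot, on the plate's top
- lid_knob_grip (a point): centre of the knob, 12 mm above the plate's top; axes as the lid
- chamber: vacuum chamber fixed to the bench: open aluminium box 124 x 124 mm, rim 55 mm above the bench, walls 17 mm, opening 90 x 90 mm that the lid's spigot enters with 4 mm play each side. A flat black gasket runs round the rim, 1.5 mm proud. Origin: on the bench under its centre, z up; the valve stands on its +x side
- chamber_rim (a point): centre of the chamber's mouth, level with the rim. Four square rubber gasket corners 12 x 12 mm at x, y = +-50.5 mm from it stand 7 mm proud of the rim at joint 0; the lid is laid on them
- chamber_valve (a point): top of the valve in the middle of the chamber's +x side, 26 mm thick, 86 mm from the chamber's centre, 83 mm above the bench: the lid's tongue may point to the chamber's -x, +y or -y but not to +x
- pad_0 (a joint): gasket corner at x = -50.5, y = +50.5 mm in the chamber's frame: how far it is pressed down (m), 0 to 0.002 at the start; it sinks under about 6 N, stays where it was pressed, carries the lid's weight without sinking; 0.0055 to 0.007 once the lid has been pressed onto the gasket there
- pad_1 (a joint): gasket corner at x = -50.5, y = -50.5 mm in the chamber's frame: how far it is pressed down (m), 0 to 0.002 at the start; it sinks under about 6 N, stays where it was pressed, carries the lid's weight without sinking; 0.0055 to 0.007 once the lid has been pressed onto the gasket there
- pad_2 (a joint): gasket corner at x = +50.5, y = +50.5 mm in the chamber's frame: how far it is pressed down (m), 0 to 0.002 at the start; it sinks under about 6 N, stays where it was pressed, carries the lid's weight without sinking; 0.0055 to 0.007 once the lid has been pressed onto the gasket there
- pad_3 (a joint): gasket corner at x = +50.5, y = -50.5 mm in the chamber's frame: how far it is pressed down (m), 0 to 0.002 at the start; it sinks under about 6 N, stays where it was pressed, carries the lid's weight without sinking; 0.0055 to 0.007 once the lid has been pressed onto the gasket there
- controller: pump controller fixed to the bench: grey box 100 (x) x 130 (y) x 55 mm with two metal bat toggles standing on its top, the long one at x = 0, y = +35 mm, the short one at x = 0, y = -35 mm. Origin: on the bench under its centre, z up
- pump_toggle (a joint): the long bat toggle (rad), pivot 61 mm above the bench, swings along the controller's x: -0.4 leaning to -x (off, ring mark), +0.4 leaning to +x (on, bar mark), 0 upright; over-centre action, needs about 3 N at the tip and snaps to the nearer end
- pump_toggle_tip (a point): tip of the long bat, 10 mm thick there, 36 mm from its pivot; bushing round its foot 21 mm wide, 8 mm tall
- bar_mark (a point): small black bar mark on the controller's top, at x = +34, y = +35 mm: the on side of the long toggle
- short_toggle (a joint): the short bat toggle (rad), same sense, off at -0.4; leave it as it is
- short_toggle_tip (a point): tip of the short bat, 6 mm thick, 20 mm from its pivot which is 61 mm above the bench
- alcohol_bottle_mid (a point): middle of the white bottle, 60 mm across, 118 mm tall, standing loose: leave alone
- mug_1_mid (a point): middle of the mug, 92 x 127 mm with its handle, 95 mm tall, loose: leave alone
- solder_spool_mid (a point): middle of the solder spool, 56 mm across, 40 mm tall, loose: leave alone
- tape_roll_mid (a point): middle of the tape roll lying flat, 82 mm across, 18 mm tall, loose: leave alone

How it is judged:
By the outcome, as a careful person would: the job done as asked, in the order asked, and still so for the second after the job is handed in, with the robot touching nothing.
It also fails if it takes over 72 s, if anything falls off the work surface, if the arm or the gripper's body presses on something with over 40 N, if the wrist force passes 120 N, or if a joint passes its speed limit or range.

## Robot

A 6-joint arm with a two-finger parallel gripper is mounted at the origin on the work surface; the furniture and walls round the work are solid. World frame = base frame: x ahead of the robot, y to its left, z up, the work surface at z = 0. Lengths are in m, angles in rad, forces in N, time in s.
With the tool pointing down it reaches from about 0.35 to 0.85 m from the base axis. Payload 8.1 kg.
Tool frame: the origin (TCP) lies midway between the tips of the shut fingers; the grasp point (between the pads) lies 19 mm behind it; z points along the fingers, y is the line along which they close (so a half turn about z gives the same grasp; the last joint's range is limited). The gripper opens to 85 mm and grips with 20 to 120 N. Pads are 22 mm wide; open, the fingers measure 114 mm over their backs; the gripper's body (76 mm by 85 mm) begins 54 mm behind the grasp point. The pads swing forward as they close: fully open they stand 13 mm farther back than shut.
Start: joints at [1.023, 0.13, 1.488, -0, 1.523, -0.085], TCP at [0.268, 0.537, 0.231] pointing down, gripper open.
Joint ranges: [-2.96, 2.96], [-0.89, 2.26], [0.02, 2.5], [-1.34, 4.48], [0, 2.73], [-2.66, 2.66]. Speed limits (rad/s): [2.39, 2.39, 2.79, 3.14, 3.14, 3.14].

## Interface

Orientations are given as a unit quaternion [w, x, y, z].
In Python, from station import monitor, get_image, camera_params, job gives the robot as it stands.
- The arm moves only by the shell command python3 -m creep 'ROWS' [FORCE]. ROWS is JSON, a list that holds one entry, the list of rows, each a list of 7 numbers: the finger opening in mm, from 0 to 85.4, then the shift along the tool's x, y, z in mm, then the turn, a rotation vector about the tool's x, y, z in rad. In form: [[[jaw, dx, dy, dz, ax, ay, az], ...]]. A call has 1 to 10 rows; each row is the pose to reach, as a shift and turn from the pose commanded when the call began, along the tool's axes at that moment; what a row does not reach only later rows make up. A row lasts 1/12 s, in which the tool goes at most 41.7 mm and 7.16 degrees, less where a joint would pass 70% of its speed; a pose out of reach is approached as far as the arm can. A call with a gripper value outside its range is refused whole. The fingers move at their own pace and stop on an object; FORCE is the grip in N (left out, the last holds). Time passes only in rows, so rows that repeat a pose let the fingers close. It gives the time, the measured TCP pose, the force, the opening and the grip force at its end, in the units of the state.
- monitor.sense(): the state, without advancing time (a new reading comes with each control period).
- get_image(name): name is "scene" or "top"; returns (picture, depth): 420x560x3 uint8, red, green, blue; 420x560 float32, m along the optical axis (not along the pixel's ray), 0 where there is no reading.
- camera_params(name): a dict with "fx", "fy", "cx", "cy" (pixels), "camera_from_world" (4x4, takes a point from world to camera coordinates). Camera axes: x right, y down, z forward; pixel columns grow to the right and rows downward; lengths in m; the calibration is good to about 2 mm. A picture is of the moment at which its call begins. camera_params takes no time and is no camera call.
- job.hand_in(): hands the job in; it is judged then, once.
The state is a dict: "time": time; "q": joint angles; "joint_vel": joint speeds; "effort": joint torques, N m; "ee_pos": TCP position; "eef_rot": TCP orientation; "force": force on the tool from outside, world axes, zero at the start; "torque": the same for the moment, N m; "width": finger opening in m; "finger_force": force on a finger pad.
Only numpy, scipy, OpenCV 4.12 (cv2) and the standard library are available. Lean on these libraries where they do the work, as an engineer would, in place of code of your own. Each camera call takes 0.05 s, during which the arm holds its last target. There are 200 camera calls.

## Working session

There is one attempt and no reset: what is moved stays moved. The work goes in short steps, Python scripts to look and compute and a shell command to move; the robot and the scene stay as the last step left them, time stands still between calls to the robot, and variables do not carry over. Pictures are saved under pics/ and viewed, at most 10 in all, crops included, and the job is handed in when it is done.

```bash
mkdir -p pics; ls
cat > h.py <<'E'
import numpy as np, cv2
from station import monitor, get_image, camera_params
def look(name,tag):
    im,d=get_image(name); cv2.imwrite(f'pics/{tag}.png',im[:,:,::-1]); np.save(f'pics/{tag}.npy',d); return im,d
def world(name,tag,u,v,d=None):
    c=camera_params(name); D=np.load(f'pics/{tag}.npy') if d is None else None
    z=D[v,u] if d is None else d
    p=np.array([(u-c['cx'])*z/c['fx'],(v-c['cy'])*z/c['fy'],z,1])
    return (np.linalg.inv(c['camera_from_world'])@p)[:3]
def cloud(name,D):
    c=camera_params(name); v,u=np.mgrid[:420,:560]
    P=np.stack([(u-c['cx'])*D/c['fx'],(v-c['cy'])*D/c['fy'],D,np.ones_like(D)],-1)
    return (P@np.linalg.inv(c['camera_from_world']).T)[...,:3]
E
python3 - <<'E'
from h import *
a,_=look('scene','s0'); b,_=look('top','t0')
for n in('scene','top'):
    c=camera_params(n); print(n,c['fx'],np.linalg.inv(c['camera_from_world']).round(3))
s=monitor.sense(); print(s)
E
```

```text
pics
scene 406.48625935130815 [[ 0.884 -0.259  0.39   0.087]
 [-0.468 -0.512  0.72  -0.814]
 [ 0.013 -0.819 -0.574  0.74 ]
 [ 0.     0.     0.     1.   ]]
top 484.2328477496234 [[ 1.000e-02 -9.860e-01  1.670e-01  3.340e-01]
 [-1.000e+00 -1.000e-02  2.000e-03  3.000e-03]
 [-1.000e-03 -1.670e-01 -9.860e-01  1.335e+00]
 [ 0.000e+00  0.000e+00  0.000e+00  1.000e+00]]
{'time': 0.1, 'q': array([ 1.02263137e+00,  1.31127917e-01,  1.48917614e+00,  1.01677535e-05,
        1.52305573e+00, -8.53606289e-02]), 'joint_vel': array([-0.00077318, -0.0014661 , -0.00276919, -0.00025904,  0.00159602,
        0.00016601]), 'effort': array([ 7.59327959e-04, -5.70956111e+01, -5.01939440e+01, -2.19888179e-04,
        8.17011780e-03,  5.70049360e-05]), 'ee_pos': array([0.26755925, 0.53645943, 0.23032095]), 'eef_rot': array([-2.80049400e-04,  2.29342690e-01,  9.73345339e-01, -8.38026941e-04]), 'force': array([ 0.29686666,  0.28026387, -0.77857869]), 'torque': array([ 0.06258079, -0.00505874, -0.00409712]), 'finger_force': 0.0, 'width': 0.08553921700258932}
```

View pics/t0.png

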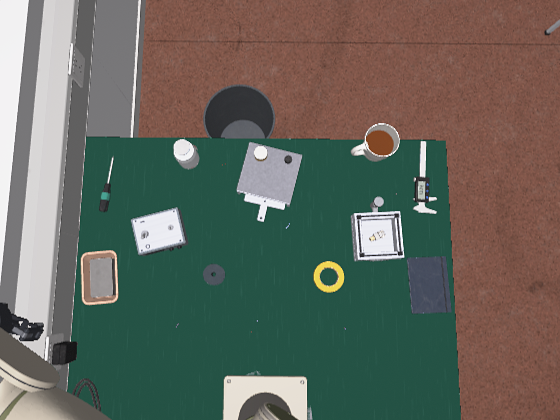

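View pics/s0.png

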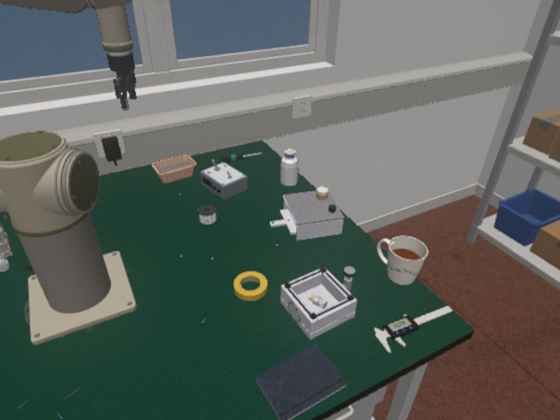

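The top view shows the riser at (269,175) with the tongue at (262,212), the chamber at (377,237) with its valve at (378,202), the controller at (158,231), the spool at (214,274), the tape at (329,277), the mug at (380,142) and the bottle at (185,153).

```bash
cat > m.py <<'E'
from h import *
W={n:cloud(n,np.load(f'pics/{t}.npy')) for n,t in(('top','t0'),('scene','s0'))}
def rect(n,x0,x1,y0,y1,z0,z1):
    P=W[n]; m=(P[...,0]>x0)&(P[...,0]<x1)&(P[...,1]>y0)&(P[...,1]<y1)&(P[...,2]>z0)&(P[...,2]<z1)
    Q=P[m].astype(np.float32); r=cv2.minAreaRect(Q[:,:2].copy())
    print(n,len(Q),'c',np.round(r[0],4),'size',np.round(r[1],4),'ang',round(r[2],2),'z',np.median(Q[:,2]).round(4),'mean',Q[:,:2].mean(0).round(4))
for n in W:
    print('riser');rect(n,.5,.8,-.1,.15,.05,.066)
    print('lid plate+tongue');rect(n,.45,.72,-.05,.12,.012,.03)
    print('chamber');rect(n,.4,.65,-.36,-.14,.045,.07)
    print('valve');rect(n,.5,.7,-.36,-.14,.072,.1)
    print('ctrl');rect(n,.4,.65,.15,.4,.045,.06)
    print('togg');rect(n,.4,.65,.15,.4,.067,.12)
E
python3 m.py
python3 - <<'E'
import cv2
a=cv2.imread('pics/t0.png');b=cv2.imread('pics/s0.png')
f=lambda i,x,y,w,h:cv2.resize(i[y:y+h,x:x+w],(400,300),interpolation=cv2.INTER_CUBIC)
import numpy as np
cv2.imwrite('pics/c0.png',np.vstack([np.hstack([f(a,118,195,80,60),f(a,337,192,80,60)]),np.hstack([f(b,190,150,80,60),f(b,270,255,100,75)])]))
E
```

```text
riser
top 2584 c [ 0.6431 -0.0061] size [0.1503 0.1424] ang 76.4 z 0.06 mean [ 0.6379 -0.0066]
lid plate+tongue
top 408 c [0.5509 0.0228] size [0.1362 0.0634] ang 75.7 z 0.022 mean [0.5608 0.01  ]
chamber
top 1114 c [ 0.489  -0.2969] size [0.1541 0.126 ] ang 1.72 z 0.0553 mean [ 0.4765 -0.2975]
valve
top 154 c [ 0.6245 -0.3018] size [0.0705 0.1494] ang 89.36 z 0.0837 mean [ 0.617  -0.2949]
ctrl
top 1699 c [0.4744 0.3193] size [0.1014 0.1943] ang 15.41 z 0.0555 mean [0.4814 0.2877]
togg
top 27 c [0.4751 0.2875] size [0.0162 0.0764] ang 18.24 z 0.0889 mean [0.4697 0.3014]
riser
scene 1419 c [ 0.6405 -0.0063] size [0.1549 0.1418] ang 75.9 z 0.0602 mean [ 0.6308 -0.0168]
lid plate+tongue
scene 329 c [0.5521 0.0236] size [0.14   0.0698] ang 74.91 z 0.022 mean [0.561 0.01 ]
chamber
scene 1451 c [ 0.4889 -0.2971] size [0.1601 0.1253] ang 2.85 z 0.0554 mean [ 0.4752 -0.3021]
valve
scene 295 c [ 0.6238 -0.2906] size [0.1517 0.1078] ang 0.3 z 0.0834 mean [ 0.6399 -0.307 ]
ctrl
scene 679 c [0.4725 0.3172] size [0.1031 0.1929] ang 15.03 z 0.0555 mean [0.4759 0.2791]
togg
scene 26 c [0.4705 0.2871] size [0.0157 0.0784] ang 13.12 z 0.0836 mean [0.4656 0.3054]
```

View pics/c0.png

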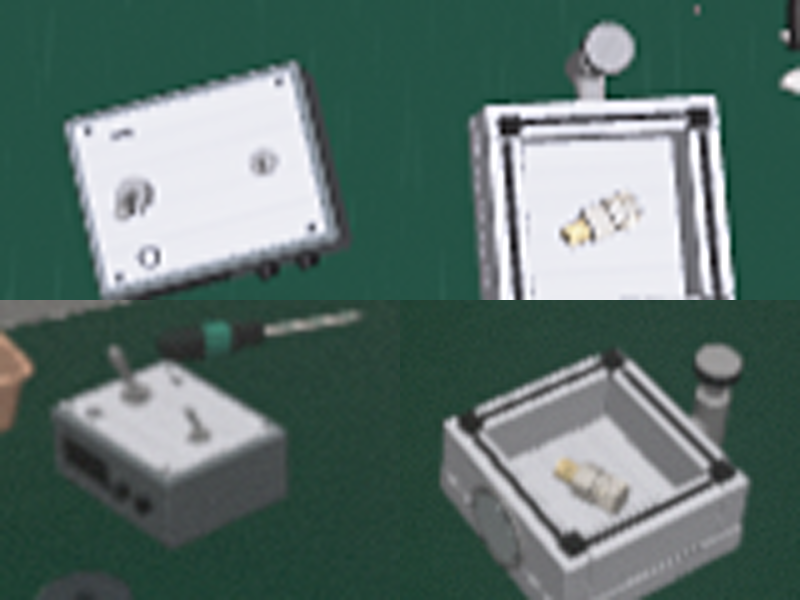

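The crops show the long bat on the controller's left (+y) leaning towards the ring (bottom, robot side), with the bar mark at the far side. The chamber has four corner pads, and its valve is on the far (+x) side. Next come tighter fits and separation of the tongue.

```bash
cat > m2.py <<'E'
from m import W
from h import *
from scipy import ndimage
print('----')
def fit(n,x0,x1,y0,y1,z0,z1,lab):
    P=W[n]; m=(P[...,0]>x0)&(P[...,0]<x1)&(P[...,1]>y0)&(P[...,1]<y1)&(P[...,2]>z0)&(P[...,2]<z1)
    L,k=ndimage.label(m,np.ones((3,3))); s=ndimage.sum(m,L,range(1,k+1)); m=L==1+np.argmax(s)
    Q=P[m].astype(np.float32); r=cv2.minAreaRect(Q[:,:2].copy())
    print(lab,n,len(Q),'c',np.round(r[0],4),'size',np.round(r[1],4),'ang',round(r[2],2),'z',np.median(Q[:,2]).round(4)); return m
for n in W:
    fit(n,.4,.6,-.38,-.14,.052,.066,'rim')
    fit(n,.4,.65,-.38,-.14,.0585,.066,'padonly')
    fit(n,.4,.6,.15,.4,.052,.058,'ctrl')
    fit(n,.55,.72,-.36,-.2,.078,.09,'valve')
    P=W[n]
    # tongue: points in front of riser, z .012-.03
    e=np.array([np.cos(-.245),np.sin(-.245)]); f=np.array([-e[1],e[0]])
    m=(P[...,2]>.018)&(P[...,2]<.027)&(abs(P[...,0]-.55)<.1)&(abs(P[...,1]-.02)<.1)
    Q=P[m]; a=(Q[:,:2]-[.643,-.0061])@np.c_[e,f]
    for lo in np.arange(-.17,-.07,.01):
        k=(a[:,0]>=lo)&(a[:,0]<lo+.01)
        if k.any(): print(n,round(lo,3),k.sum(),a[k,1].min().round(4),a[k,1].max().round(4))
    print('min a',a[:,0].min())
    m=(P[...,2]>.064)&(P[...,2]<.12)&(abs(P[...,0]-.48)<.1)&(abs(P[...,1]-.285)<.1)
    for q in P[m][np.argsort(P[m][:,2])]: print(q.round(4),end=' ')
    print()
E
python3 m2.py | sed '1,/----/d'
```

```text
rim top 944 c [ 0.4755 -0.2981] size [0.1268 0.1242] ang 3.23 z 0.056
padonly top 28 c [ 0.4276 -0.2476] size [0.0238 0.0128] ang 36.36 z 0.0623
ctrl top 1230 c [0.4825 0.2883] size [0.1004 0.1298] ang 15.03 z 0.0553
valve top 76 c [ 0.5622 -0.293 ] size [0.026  0.0233] ang 58.45 z 0.0827
top -0.13 21 -0.0157 0.0025
top -0.12 22 -0.0168 0.0026
top -0.11 24 -0.0167 0.0019
top -0.1 24 -0.0165 0.002
top -0.09 63 -0.0605 0.0496
top -0.08 135 -0.0624 0.0496
min a -0.12805922416819635
[0.4761 0.3225 0.0645] [0.4761 0.3251 0.0645] [0.4682 0.3168 0.0646] [0.4953 0.2573 0.0647] [0.49   0.2597 0.0647] [0.4733 0.3248 0.0652] [0.4761 0.317  0.0653] [0.4707 0.3193 0.0654] [0.4925 0.257  0.0656] [0.4786 0.3169 0.0664] [0.4733 0.3165 0.0666] [0.4706 0.3163 0.0671] [0.4948 0.2537 0.0693] [0.4729 0.3183 0.07  ] [0.4727 0.3207 0.0711] [0.4885 0.252  0.0768] [0.4882 0.2541 0.0796] [0.4692 0.3184 0.0796] [0.4855 0.2539 0.0797] [0.4855 0.2512 0.0803] [0.4828 0.251  0.0807] [0.4689 0.3205 0.0816] [0.4826 0.2533 0.0823] [0.4655 0.3237 0.0887] [0.4656 0.3159 0.0889] [0.4652 0.3177 0.092 ] [0.4626 0.3149 0.0
[... 803 characters left out ...]
74 0.064 ] [0.4716 0.3179 0.0646] [0.468  0.3177 0.0656] [0.4648 0.3184 0.0661] [0.4885 0.2545 0.0667] [0.4686 0.3186 0.0688] [0.4656 0.3198 0.0689] [0.4703 0.3227 0.0701] [0.4853 0.2544 0.0713] [0.4662 0.3207 0.0721] [0.4847 0.2523 0.0764] [0.4808 0.2508 0.0782] [0.486  0.2552 0.0782] [0.4618 0.3169 0.0789] [0.4604 0.3223 0.0803] [0.4637 0.3125 0.0806] [0.4657 0.3176 0.0814] [0.4804 0.2492 0.0828] [0.4611 0.3139 0.0844] [0.4628 0.3182 0.0855] [0.4565 0.3199 0.0862] [0.4581 0.3145 0.0885] [0.4598 0.3187 0.0898] [0.4621 0.3152 0.0909] [0.4557 0.3164 0.0919] [0.455  0.3237 0.0922] [0.463  0.3171 0.0935] [0.4561 0.3168 0.0953] [0.4586 0.314  0.0961] [0.461  0.3204 0.0961] [0.4571 0.319  0.0977]
```

```bash
cat > go.py <<'E'
# python3 go.py x y z heading_of_tool_x_deg -> shift/turn in tool axes (tool pointing down)
import sys
from h import *
from scipy.spatial.transform import Rotation as R
s=monitor.sense(); w,x,y,z=s['eef_rot']; C=R.from_quat([x,y,z,w])
a=list(map(float,sys.argv[1:5])); t=np.radians(a[3])
T=R.from_matrix(np.c_[[np.cos(t),np.sin(t),0],[np.sin(t),-np.cos(t),0],[0,0,-1]])
print('d',(C.inv().apply(np.array(a[:3])-s['ee_pos'])*1e3).round(1),'rot',(C.inv()*T).as_rotvec().round(4),'| t',round(s['time'],2),'pos',s['ee_pos'].round(4),'q6',s['q'].round(2),'w',round(s['width'],4))
E
python3 go.py .5317 .0145 .13 166
python3 - <<'E'
from h import *
for n,u,v in(('spool',214,268),('tape',319,277),('tape2',339,277)):print(n,world('top','t0',u,v).round(3))
E
```

```text
d [-469.4 -348.9  100.9] rot [-0.0017 -0.0004 -0.2185] | t 0.1 pos [0.2676 0.5365 0.2303] q6 [ 1.02  0.13  1.49  0.    1.52 -0.09] w 0.0855
spool [0.385 0.138 0.042]
tape [ 0.364 -0.143  0.018]
tape2 [ 0.365 -0.197  0.018]
```

```bash
python3 -m creep '[[[50,-469,-349,40,0,0,-0.2185],[50,-469,-349,40,0,0,-0.2185],[50,-469,-349,40,0,0,-0.2185],[50,-469,-349,40,0,0,-0.2185],[50,-469,-349,40,0,0,-0.2185],[50,-469,-349,40,0,0,-0.2185],[50,-469,-349,40,0,0,-0.2185],[50,-469,-349,40,0,0,-0.2185],[50,-469,-349,40,0,0,-0.2185],[50,-469,-349,40,0,0,-0.2185]]]'; python3 go.py .5317 .0145 .10 166
```

```text
time: 0.93
ee_pos: [0.4554, 0.1646, 0.2026]
eef_rot: [-0.0, 0.122, 0.993, -0.0]
force: [1.2, -0.0, -0.7]
width: 0.0498
finger_force: 0.0
d [-110.3 -127.2  102.5] rot [-0.0001 -0.0001  0.0002] | t 0.93 pos [0.4554 0.1646 0.2026] q6 [ 0.24 -0.17  1.84  0.    1.47 -1.09] w 0.0498
```

```bash
python3 -m creep '[[[50,-105,-121,100,0,0,0],[50,-105,-121,100,0,0,0],[50,-105,-121,100,0,0,0],[50,-105,-121,100,0,0,0],[50,-105,-121,100,0,0,0],[50,-105,-121,100,0,0,0],[50,-105,-121,100,0,0,0]]]'
python3 - <<'E'
from h import *
a,_=look('top','t1');b,_=look('scene','s1')
f=lambda i,x,y,w,h:cv2.resize(i[y:y+h,x:x+w,::-1],(400,300),interpolation=cv2.INTER_CUBIC)
cv2.imwrite('pics/c1.png',np.hstack([f(a,220,160,100,75),f(b,240,165,120,90)]))
E
python3 go.py .5317 .0145 .005 166
```

```text
time: 1.52
ee_pos: [0.5268, 0.0229, 0.1014]
eef_rot: [-0.002, 0.123, 0.992, -0.0]
force: [0.2, -0.0, 0.1]
width: 0.0499
finger_force: 0.0
d [-6.3 -8.6 98.2] rot [ 0.0004 -0.0001  0.0001] | t 1.62 pos [0.5277 0.0243 0.1032] q6 [-0.05  0.04  1.83  0.    1.28 -1.38] w 0.05
```

View pics/c1.png

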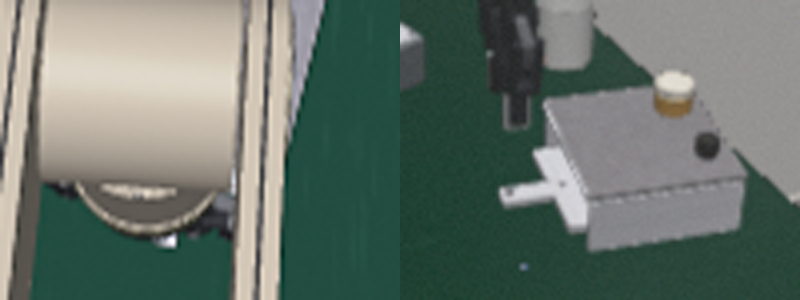

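The scene view shows the open fingers above and slightly left of the tongue (crop (520,190)), with the path down clear.

```bash
python3 -m creep '[[[50,-6,-9,30,0,0,0],[50,-6,-9,60,0,0,0],[50,-6,-9,80,0,0,0],[50,-6,-9,90,0,0,0],[50,-6,-9,95,0,0,0],[50,-6,-9,98,0,0,0],[50,-6,-9,98,0,0,0],[50,-6,-9,98,0,0,0]]]'; python3 go.py .5317 .0145 .005 166
```

```text
time: 2.28
ee_pos: [0.5327, 0.0138, 0.0065]
eef_rot: [0.001, 0.122, 0.993, 0.0]
force: [0.1, 0.3, -0.7]
width: 0.05
finger_force: 0.0
d [1.1 0.4 1.5] rot [0.0004 0.0024 0.0006] | t 2.28 pos [0.5327 0.0138 0.0065] q6 [-0.07  0.18  1.87  0.    1.09 -1.4 ] w 0.05
```

```bash
python3 -m creep '[[[15,1,0,1,0,0,0],[10,1,0,1,0,0,0],[10,1,0,1,0,0,0],[10,1,0,1,0,0,0],[10,1,0,1,0,0,0],[10,1,0,1,0,0,0]]]' 50; python3 go.py .5317 .0145 .005 166
```

```text
time: 2.78
ee_pos: [0.531, 0.014, 0.0045]
eef_rot: [0.0, 0.122, 0.993, 0.0]
force: [-1.3, 1.9, 6.5]
width: 0.0187
finger_force: 49.1
d [-0.6  0.7 -0.5] rot [ 0.0005  0.0009 -0.    ] | t 2.78 pos [0.531  0.014  0.0045] q6 [-0.07  0.18  1.87  0.    1.09 -1.4 ] w 0.0187
```

```bash
python3 -m creep '[[[10,4,0,-0.5,0,0,0],[10,12,0,-0.5,0,0,0],[10,22,0,-0.5,0,0,0],[10,34,0,-0.5,0,0,0],[10,46,0,-0.5,0,0,0],[10,58,0,-0.5,0,0,0],[10,70,0,-0.5,0,0,0],[10,82,0,-0.5,0,0,0],[10,92,0,-0.5,0,0,0],[10,100,0,-0.5,0,0,0]]]'; python3 -m creep '[[[10,10,0,0,0,0,0],[10,19,0,0,0,0,0],[10,26,0,0,0,0,0],[10,30,0,0,0,0,0],[10,30,0,0,0,0,0],[10,30,0,0,0,0,0]]]'; python3 go.py .4085 .045 .004 166
```

```text
time: 3.62
ee_pos: [0.4331, 0.038, 0.0047]
eef_rot: [0.001, 0.122, 0.993, -0.0]
force: [3.0, -0.6, 2.0]
width: 0.0186
finger_force: 48.7
time: 4.12
ee_pos: [0.4035, 0.0454, 0.0044]
eef_rot: [-0.001, 0.122, 0.993, 0.0]
force: [-2.8, 0.6, 7.2]
width: 0.0187
finger_force: 49.2
d [-4.9  0.8  0.4] rot [-0.0001 -0.0015  0.0002] | t 4.12 pos [0.4035 0.0454 0.0044] q6 [-0.01 -0.15  2.21  0.    1.08 -1.34] w 0.0187
```

```bash
python3 -m creep '[[[40,0,0,0,0,0,0],[45,0,0,0,0,0,0],[45,0,0,0,0,0,0],[45,0,0,-30,0,0,0],[50,0,0,-70,0,0,0],[50,0,0,-110,0,0,0],[50,0,0,-150,0,0,0],[50,0,30,-150,0,0,0],[50,0,60,-150,0,0,0],[50,0,60,-150,0,0,0]]]'; python3 -m creep '[[[60,0,40,0,0,0,0],[60,0,80,0,0,0,0],[60,0,120,0,0,0,0],[60,0,160,0,0,0,0],[60,0,160,0,0,0,0],[60,0,160,0,0,0,0]]]'
cat > m3.py <<'E'
from h import *
import sys
from scipy import ndimage
k=sys.argv[1]
look('top','t'+k);look('scene','s'+k)
for n,t in(('top','t'+k),('scene','s'+k)):
    P=cloud(n,np.load(f'pics/{t}.npy'))
    box=(abs(P[...,0]-.485)<.14)&(abs(P[...,1]-.025)<.1)
    for lab,z0,z1 in(('plate',.015,.028),('knob',.038,.055)):
        m=box&(P[...,2]>z0)&(P[...,2]<z1)
        L,c=ndimage.label(m,np.ones((3,3)))
        if not c: continue
        m=L==1+np.argmax(ndimage.sum(m,L,range(1,c+1)))
        Q=P[m].astype(np.float32); r=cv2.minAreaRect(Q[:,:2].copy())
        print(lab,n,len(Q),np.round(r[0],4),np.round(r[1],4),round(r[2],2),np.median(Q[:,2]).round(4))
E
python3 m3.py 2; python3 go.py .47 .03 .1 166
```

```text
time: 4.95
ee_pos: [0.42, 0.1069, 0.1555]
eef_rot: [0.001, 0.121, 0.993, 0.001]
force: [0.5, 0.2, 0.4]
width: 0.0502
finger_force: 0.0
time: 5.45
ee_pos: [0.4567, 0.2599, 0.1528]
eef_rot: [-0.001, 0.12, 0.993, -0.001]
force: [-0.1, -0.4, -0.5]
width: 0.0604
finger_force: 0.0
plate top 1757 [0.4671 0.0302] [0.114 0.159] 77.47 0.0221
knob top 67 [0.4886 0.0255] [0.0216 0.0218] 76.14 0.0456
plate scene 1043 [0.465  0.0303] [0.118  0.1591] 77.7 0.0222
knob scene 91 [ 0.5887 -0.0683] [0.0089 0.0637] 72.79 0.0464
d [ -67.8 -217.9   53.8] rot [-0.0018 -0.0015  0.0006] | t 5.55 pos [0.4569 0.2579 0.1535] q6 [ 0.42 -0.02  1.79 -0.    1.38 -0.91] w 0.0599
```

View pics/t2.png

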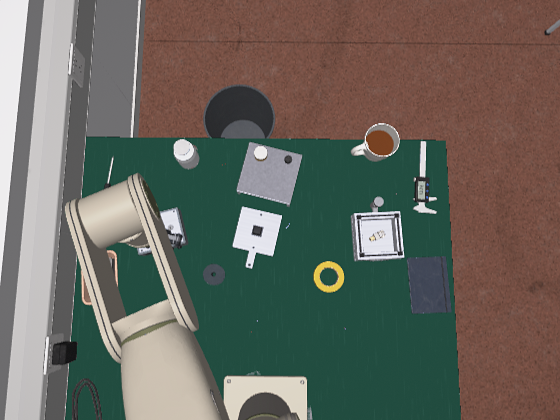

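The top view shows the lid lying free in front of the riser, with the knob at (258,231), the tongue at (250,262), and the spool and tape untouched. Knob top reads 45.6 mm against 46 expected.

```bash
python3 go.py .4886 .0255 .10 167.4; python3 -m creep '[[[50,-70,-40,0,0,0,-0.025],[50,-80,-80,10,0,0,-0.025],[50,-86,-120,20,0,0,-0.025],[50,-86,-160,30,0,0,-0.025],[50,-86,-200,45,0,0,-0.025],[50,-86,-218,53,0,0,-0.025],[50,-86,-218,53,0,0,-0.025],[50,-86,-218,53,0,0,-0.025],[50,-86,-218,53,0,0,-0.025]]]'; python3 go.py .4886 .0255 .027 167.4
```

```text
d [ -87.  -217.8   53.7] rot [-0.0018 -0.0015 -0.0239] | t 5.55 pos [0.4569 0.2579 0.1535] q6 [ 0.42 -0.02  1.79 -0.    1.38 -0.91] w 0.0599
time: 6.3
ee_pos: [0.4878, 0.0252, 0.1016]
eef_rot: [0.0, 0.111, 0.994, 0.0]
force: [-0.2, 0.5, -0.1]
width: 0.0498
finger_force: 0.0
d [-0.7  0.5 74.6] rot [ 0.0003  0.0001 -0.0028] | t 6.3 pos [0.4878 0.0252 0.1016] q6 [-0.05 -0.07  1.94  0.    1.28 -1.4 ] w 0.0498
```

```bash
python3 -m creep '[[[50,-1,0,30,0,0,0],[50,-1,0,55,0,0,0],[50,-1,0,68,0,0,0],[50,-1,0,74,0,0,0],[50,-1,0,74,0,0,0],[50,-1,0,74,0,0,0]]]'; python3 -m creep '[[[25,0,0,0,0,0,0],[15,0,0,0,0,0,0],[10,0,0,0,0,0,0],[10,0,0,0,0,0,0],[10,0,0,0,0,0,0],[10,0,0,0,0,0,0]]]' 60;  python3 go.py .4886 .0255 .027 167.4
```

```text
time: 6.8
ee_pos: [0.4899, 0.0268, 0.0283]
eef_rot: [0.0, 0.109, 0.994, 0.0]
force: [0.8, 0.5, 0.5]
width: 0.0502
finger_force: 0.0
time: 7.3
ee_pos: [0.4906, 0.0262, 0.0292]
eef_rot: [0.001, 0.109, 0.994, 0.0]
force: [-1.6, 0.7, 7.4]
width: 0.0205
finger_force: 60.1
d [ 1.9 -1.1  2.1] rot [0.0006 0.0028 0.0006] | t 7.3 pos [0.4906 0.0262 0.0292] q6 [-0.05  0.04  1.98  0.    1.12 -1.4 ] w 0.0205
```

```bash
python3 -m creep '[[[10,0,0,-10,0,0,0],[10,0,0,-30,0,0,0],[10,0,0,-60,0,0,0],[10,0,0,-90,0,0,0],[10,0,0,-115,0,0,0],[10,0,0,-120,0,0,0],[10,0,0,-120,0,0,0]]]';  python3 go.py .475 -.298 .15 183.3
```

```text
time: 7.88
ee_pos: [0.4909, 0.0261, 0.15]
eef_rot: [0.002, 0.109, 0.994, 0.0]
force: [-0.1, -0.5, -4.2]
width: 0.0206
finger_force: 59.4
d [ -55.  -319.8    0. ] rot [ 1.000e-04  5.000e-03 -2.769e-01] | t 7.88 pos [0.4909 0.0261 0.15  ] q6 [-0.05 -0.12  1.89 -0.    1.37 -1.4 ] w 0.0206
```

```bash
python3 -m creep '[[[10,-5,-25,0,0,0,-0.03],[10,-12,-65,0,0,0,-0.08],[10,-19,-105,0,0,0,-0.12],[10,-26,-145,0,0,0,-0.16],[10,-33,-185,0,0,0,-0.2],[10,-40,-225,0,0,0,-0.24],[10,-46,-265,0,0,0,-0.277],[10,-52,-300,0,0,0,-0.277],[10,-55,-320,0,0,0,-0.277],[10,-55,-320,0,0,0,-0.277]]]'; python3 -m creep '[[[10,0,0,0,0,0,0],[10,0,0,0,0,0,0],[10,0,0,0,0,0,0]]]'; python3 go.py .475 -.298 .15 183.3
cat > m4.py <<'E'
from h import *
import sys
from scipy import ndimage
k=sys.argv[1]; Z=float(sys.argv[2])   # expected plate top height
look('top','t'+k);look('scene','s'+k)
for n,t in(('top','t'+k),('scene','s'+k)):
    P=cloud(n,np.load(f'pics/{t}.npy'))
    m=(abs(P[...,0]-.46)<.12)&(abs(P[...,1]+.298)<.09)&(abs(P[...,2]-Z)<.012)
    L,c=ndimage.label(m,np.ones((3,3))); m=L==1+np.argmax(ndimage.sum(m,L,range(1,c+1)))
    Q=P[m].astype(np.float32); r=cv2.minAreaRect(Q[:,:2].copy())
    A=np.c_[Q[:,:2],np.ones(len(Q))]; p=np.linalg.lstsq(A,Q[:,2],rcond=None)[0]
    print(n,len(Q),np.round(r[0],4),np.round(r[1],4),round(r[2],2),'z',np.median(Q[:,2]).round(4),'slope',p[:2].round(4))
E
python3 m4.py 3 .143
```

```text
time: 8.72
ee_pos: [0.4711, -0.3016, 0.1447]
eef_rot: [-0.002, -0.027, 1.0, 0.0]
force: [0.1, 0.2, -3.1]
width: 0.0203
finger_force: 59.8
time: 8.97
ee_pos: [0.4728, -0.2966, 0.146]
eef_rot: [-0.001, -0.029, 1.0, 0.001]
force: [-0.4, -0.1, -2.3]
width: 0.0207
finger_force: 59.7
d [-2.1 -1.6 -4. ] rot [ 0.0018 -0.0016  0.001 ] | t 8.97 pos [ 0.4728 -0.2966  0.146 ] q6 [-0.65  0.08  1.7   0.    1.36 -2.28] w 0.0207
top 530 [ 0.4154 -0.3149] [0.0598 0.0967] 52.12 z 0.139 slope [0.0089 0.0008]
scene 1923 [ 0.4479 -0.2982] [0.1597 0.1159] 3.19 z 0.1398 slope [0.0079 0.0164]
```

View pics/s3.png

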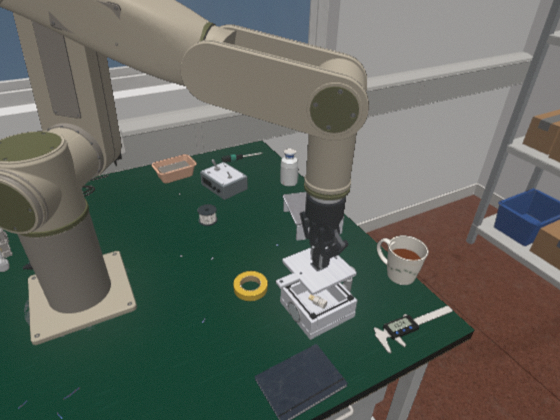

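The scene view shows the lid hanging level above the chamber, tongue towards the robot (285,275); the spigot is roughly over the opening, needing +x ~4 mm.

```bash
python3 go.py .4768 -.2977 .088 183.3; python3 -m creep '[[[10,-4,1,10,0,0,0],[10,-4,1,28,0,0,0],[10,-4,1,45,0,0,0],[10,-4,1,55,0,0,0],[10,-4,1,58,0,0,0],[10,-4,1,58,0,0,0],[10,-4,1,58,0,0,0],[10,-4,1,58,0,0,0]]]'; python3 go.py .4768 -.2977 .079 183.3; python3 m4.py 4 .080
```

```text
d [-3.4 -1.2 58.9] rot [ 0.0007 -0.0005  0.0016] | t 9.07 pos [ 0.4734 -0.2968  0.1469] q6 [-0.65  0.08  1.7   0.    1.36 -2.28] w 0.0201
time: 9.73
ee_pos: [0.478, -0.2973, 0.0906]
eef_rot: [0.001, -0.029, 1.0, -0.001]
force: [-0.4, -0.2, -2.6]
width: 0.0203
finger_force: 59.7
d [ 1.3 -0.3 11.6] rot [-0.0013  0.0015  0.0002] | t 9.73 pos [ 0.478  -0.2973  0.0906] q6 [-0.65  0.14  1.74  0.    1.26 -2.28] w 0.0203
top 495 [ 0.4238 -0.3138] [0.0617 0.0952] 47.99 z 0.0835 slope [0.0161 0.0014]
scene 1815 [ 0.4526 -0.2986] [0.1603 0.1157] 2.59 z 0.084 slope [0.0086 0.0116]
```

```bash
python3 -m creep '[[[10,0.5,0.5,3,0,0,0],[10,0.5,0.5,6,0,0,0],[10,0.5,0.5,8,0,0,0],[10,0.5,0.5,9,0,0,0],[10,0.5,0.5,10,0,0,0],[10,0.5,0.5,10,0,0,0],[10,0.5,0.5,10,0,0,0]]]'; python3 -m creep '[[[10,0,0,0.5,0,0,0],[10,0,0,1,0,0,0],[10,0,0,1,0,0,0],[10,0,0,1,0,0,0]]]';python3 m4.py 5 .073
```

```text
time: 10.42
ee_pos: [0.4767, -0.2964, 0.0794]
eef_rot: [-0.0, -0.029, 1.0, 0.0]
force: [0.3, -0.9, -3.8]
width: 0.0206
finger_force: 59.8
time: 10.75
ee_pos: [0.4769, -0.2966, 0.0789]
eef_rot: [0.0, -0.029, 1.0, -0.0]
force: [-1.9, 0.7, 1.2]
width: 0.0205
finger_force: 60.4
top 477 [ 0.4246 -0.3141] [0.0617 0.0923] 47.03 z 0.0718 slope [0.005  0.0143]
scene 1827 [ 0.4513 -0.2978] [0.1607 0.1158] 2.94 z 0.0722 slope [0.0066 0.0187]
```

```bash
python3 -m creep '[[[10,0,0,0.5,0,0,0],[10,0,0,0.5,0,0,0],[24,0,0,0.5,0,0,0],[35,0,0,0.5,0,0,0],[45,0,0,0,0,0,0],[45,0,0,-15,0,0,0],[45,0,0,-45,0,0,0],[45,0,0,-80,0,0,0],[45,0,0,-80,0,0,0]]]' 60; python3 -m creep '[[[0,40,0,-20,0,0,0],[0,80,30,-20,0,0,0],[0,110,60,-20,0,0,0],[0,110,100,-20,0,0,0],[0,110,140,-20,0,0,0],[0,110,160,-20,0,0,0],[0,110,160,-20,0,0,0],[0,110,160,-20,0,0,0],[0,110,160,-20,0,0,0]]]' 20; python3 m4.py 6 .073; python3 go.py .425 -.25 .1 183.3
python3 - <<'E'
from h import *
a=cv2.imread('pics/t6.png')[190:280,330:450];b=cv2.imread('pics/s6.png')[235:325,260:380]
cv2.imwrite('pics/c6.png',np.hstack([cv2.resize(i,(400,300),interpolation=cv2.INTER_CUBIC) for i in(a,b)]))
E
```

```text
time: 11.6
ee_pos: [0.48, -0.2988, 0.1662]
eef_rot: [0.004, -0.029, 1.0, -0.003]
force: [0.4, -1.2, 1.7]
width: 0.0448
finger_force: 0.0
time: 12.35
ee_pos: [0.3581, -0.1435, 0.1787]
eef_rot: [0.0, -0.029, 1.0, -0.001]
force: [0.6, -0.2, -0.3]
width: -0.0003
finger_force: 0.0
top 1676 [ 0.4728 -0.2987] [0.1193 0.1174] 3.32 z 0.0721 slope [-0.0019  0.0037]
scene 2161 [ 0.4517 -0.2977] [0.1603 0.1178] 2.81 z 0.0721 slope [0.0061 0.0122]
d [ -61.  -109.7   78.5] rot [-0.0004  0.     -0.0007] | t 12.45 pos [ 0.3579 -0.1439  0.1785] q6 [-0.52 -0.46  2.11 -0.    1.49 -2.14] w 0.0001
```

View pics/c6.png

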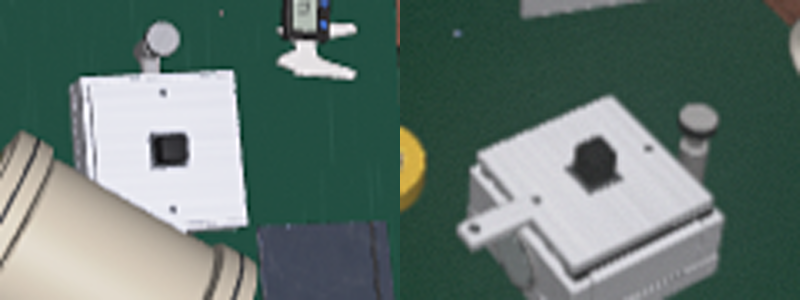

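The crops show the lid sitting level on its corners (plate top 72.1 mm, as expected on pads), tongue to chamber's -x. Now pressing pad 0.

```bash
python3 go.py .4244 -.2528 .09 183.3; python3 -m creep '[[[0,-30,-50,20,0,0,0],[0,-55,-90,50,0,0,0],[0,-61,-112,75,0,0,0],[0,-61,-112,88,0,0,0],[0,-61,-112,88,0,0,0],[0,-61,-112,88,0,0,0],[0,-61,-112,88,0,0,0]]]'; python3 go.py .4244 -.2528 .072 183.3
```

```text
d [ -60.2 -112.5   88.5] rot [-0.0004  0.     -0.0007] | t 12.45 pos [ 0.3579 -0.1439  0.1785] q6 [-0.52 -0.46  2.11 -0.    1.49 -2.14] w 0.0001
time: 13.03
ee_pos: [0.4247, -0.2517, 0.0905]
eef_rot: [-0.0, -0.028, 1.0, 0.0]
force: [-0.0, -0.4, -0.1]
width: -0.0001
finger_force: 0.0
d [ 0.3 -1.1 18.5] rot [ 0.0008 -0.0007 -0.0011] | t 13.03 pos [ 0.4247 -0.2517  0.0905] q6 [-0.64 -0.04  1.93  0.    1.25 -2.27] w -0.0001
```

```bash
python3 -m creep '[[[0,0,-1,8,0,0,0],[0,0,-1,15,0,0,0],[0,0,-1,17,0,0,0],[0,0,-1,18,0,0,0],[0,0,-1,19,0,0,0],[0,0,-1,20,0,0,0],[0,0,-1,20,0,0,0]]]';python3 -m creep '[[[0,0,0,0.5,0,0,0],[0,0,0,1,0,0,0],[0,0,0,1.5,0,0,0],[0,0,0,2,0,0,0],[0,0,0,2,0,0,0]]]'; python3 -m creep '[[[0,0,0,0.5,0,0,0],[0,0,0,1,0,0,0],[0,0,0,1.5,0,0,0],[0,0,0,1.5,0,0,0]]]'
```

```text
time: 13.62
ee_pos: [0.4251, -0.252, 0.071]
eef_rot: [0.0, -0.029, 1.0, 0.0]
force: [-2.9, 2.1, 3.5]
width: -0.0001
finger_force: 2.0
time: 14.03
ee_pos: [0.425, -0.252, 0.0692]
eef_rot: [-0.0, -0.029, 1.0, 0.0]
force: [-4.8, 3.2, 8.1]
width: 0.0
finger_force: 3.7
time: 14.37
ee_pos: [0.4249, -0.2519, 0.0677]
eef_rot: [-0.0, -0.029, 1.0, 0.0]
force: [-4.0, 4.6, 8.1]
width: -0.0001
finger_force: 4.0
```

```bash
for i in 1 2; do python3 -m creep '[[[0,0,0,0.5,0,0,0],[0,0,0,1,0,0,0],[0,0,0,1,0,0,0]]]' | sed -n 2,4p; done
```

```text
ee_pos: [0.4249, -0.2519, 0.0667]
eef_rot: [-0.0, -0.029, 1.0, 0.0]
force: [-5.3, 5.1, 8.5]
ee_pos: [0.4249, -0.2519, 0.0664]
eef_rot: [-0.0, -0.029, 1.0, 0.0]
force: [-8.2, 6.1, 14.9]
```

```bash
python3 -m creep '[[[0,0,0,0.5,0,0,0],[0,0,0,1,0,0,0],[0,0,0,1,0,0,0]]]' | sed -n 2,4p;  python3 -m creep '[[[0,0,0,-8,0,0,0],[0,0,0,-25,0,0,0],[0,0,0,-55,0,0,0],[0,0,0,-55,0,0,0]]]' | sed -n 2,4p; python3 go.py .4298 -.3486 .09 183.3
```

```text
ee_pos: [0.425, -0.2519, 0.0661]
eef_rot: [-0.0, -0.029, 1.0, 0.0]
force: [-10.6, 9.4, 23.9]
ee_pos: [0.4279, -0.2543, 0.1249]
eef_rot: [0.003, -0.029, 1.0, -0.003]
force: [1.3, -0.2, 2.1]
d [  3.8 -94.1  35.4] rot [-0.0055  0.0066  0.0003] | t 15.45 pos [ 0.4279 -0.2543  0.1249] q6 [-0.64 -0.08  1.9   0.    1.31 -2.27] w -0.0002
```

```bash
python3 -m creep '[[[0,0,-40,0,0,0,0],[0,0,-80,0,0,0,0],[0,0,-96,15,0,0,0],[0,0,-96,28,0,0,0],[0,0,-96,28,0,0,0],[0,0,-96,28,0,0,0]]]' | sed -n 2,4p; python3 go.py .4298 -.3486 .072 183.3
```

```text
ee_pos: [0.4298, -0.3469, 0.0898]
eef_rot: [-0.001, -0.029, 1.0, 0.001]
force: [0.5, 0.4, 1.2]
d [ 0.1 -1.8 17.8] rot [ 0.0024 -0.0018  0.    ] | t 15.95 pos [ 0.4298 -0.3469  0.0898] q6 [-0.77  0.12  1.77  0.    1.26 -2.4 ] w -0.0
```

```bash
python3 -m creep '[[[0,0,-1,8,0,0,0],[0,0,-1,15,0,0,0],[0,0,-1,17,0,0,0],[0,0,-1,18,0,0,0],[0,0,-1,19,0,0,0],[0,0,-1,20,0,0,0],[0,0,-1,20,0,0,0]]]'|sed -n 2,4p;python3 -m creep '[[[0,0,0,0.5,0,0,0],[0,0,0,1,0,0,0],[0,0,0,1.5,0,0,0],[0,0,0,2,0,0,0],[0,0,0,2,0,0,0]]]'|sed -n 2,4p; python3 -m creep '[[[0,0,0,0.5,0,0,0],[0,0,0,1,0,0,0],[0,0,0,1.5,0,0,0],[0,0,0,1.5,0,0,0]]]'|sed -n 2,4p
```

```text
ee_pos: [0.4309, -0.3491, 0.0713]
eef_rot: [0.0, -0.029, 1.0, -0.0]
force: [0.7, 0.3, 1.7]
ee_pos: [0.4307, -0.3492, 0.069]
eef_rot: [0.0, -0.029, 1.0, -0.0]
force: [-0.6, 1.9, 4.8]
ee_pos: [0.4306, -0.3492, 0.0674]
eef_rot: [-0.0, -0.029, 1.0, -0.0]
force: [-1.9, 1.6, 4.0]
```

```bash
python3 -m creep '[[[0,0,0,0.5,0,0,0],[0,0,0,1,0,0,0],[0,0,0,1,0,0,0]]]' | sed -n 2,4p
```

```text
ee_pos: [0.4306, -0.3493, 0.0669]
eef_rot: [-0.0, -0.029, 1.0, -0.0]
force: [-3.3, 3.7, 8.1]
```

```bash
python3 -m creep '[[[0,0,0,0.5,0,0,0],[0,0,0,1,0,0,0],[0,0,0,1.5,0,0,0],[0,0,0,1.5,0,0,0]]]' | sed -n 2,4p; python3 -m creep '[[[0,0,0,0.5,0,0,0],[0,0,0,0.5,0,0,0],[0,0,0,0.5,0,0,0]]]' | sed -n 2,4p
```

```text
ee_pos: [0.4307, -0.3495, 0.0665]
eef_rot: [-0.0, -0.029, 1.0, -0.0]
force: [-7.7, 5.4, 17.8]
ee_pos: [0.4307, -0.3496, 0.0664]
eef_rot: [0.0, -0.029, 1.0, -0.0]
force: [-8.1, 7.5, 20.8]
```

```bash
python3 -m creep '[[[0,0,0,-8,0,0,0],[0,0,0,-30,0,0,0],[0,-30,0,-50,0,0,0],[0,-65,0,-50,0,0,0],[0,-95,0,-45,0,0,0],[0,-95,0,-30,0,0,0],[0,-95,0,-24,0,0,0],[0,-95,0,-24,0,0,0],[0,-95,0,-24,0,0,0]]]' | sed -n 2,4p; python3 go.py .5256 -.3432 .072 183.3
```

```text
ee_pos: [0.5242, -0.3433, 0.0873]
eef_rot: [-0.001, -0.029, 1.0, 0.001]
force: [0.1, 0.1, -0.4]
d [-1.5  0.  15.3] rot [ 0.0015 -0.0021 -0.0003] | t 18.87 pos [ 0.5242 -0.3433  0.0873] q6 [-0.66  0.31  1.55 -0.    1.28 -2.29] w -0.0001
```

```bash
python3 -m creep '[[[0,-1,0,7,0,0,0],[0,-1,0,13,0,0,0],[0,-1,0,15,0,0,0],[0,-1,0,16,0,0,0],[0,-1,0,17,0,0,0],[0,-1,0,18,0,0,0],[0,-1,0,18,0,0,0]]]'|sed -n 2,4p;python3 -m creep '[[[0,0,0,0.5,0,0,0],[0,0,0,1,0,0,0],[0,0,0,1.5,0,0,0],[0,0,0,2,0,0,0],[0,0,0,2,0,0,0]]]'|sed -n 2,4p; python3 -m creep '[[[0,0,0,0.5,0,0,0],[0,0,0,1,0,0,0],[0,0,0,1.5,0,0,0],[0,0,0,1.5,0,0,0]]]'|sed -n 2,4p
```

```text
ee_pos: [0.5263, -0.3437, 0.0708]
eef_rot: [-0.0, -0.029, 1.0, -0.0]
force: [-3.2, 1.0, 3.4]
ee_pos: [0.5266, -0.3439, 0.0691]
eef_rot: [0.0, -0.029, 1.0, -0.0]
force: [-4.1, 1.1, 5.3]
ee_pos: [0.5268, -0.3441, 0.0678]
eef_rot: [0.0, -0.029, 1.0, -0.0]
force: [-2.0, 0.7, 5.2]
```

```bash
python3 -m creep '[[[0,0,0,0.5,0,0,0],[0,0,0,1,0,0,0],[0,0,0,1,0,0,0]]]' | sed -n 2,4p
```

```text
ee_pos: [0.5269, -0.3441, 0.0671]
eef_rot: [0.0, -0.029, 1.0, -0.001]
force: [-4.6, 1.1, 7.7]
```

```bash
python3 -m creep '[[[0,0,0,0.5,0,0,0],[0,0,0,1,0,0,0],[0,0,0,1.5,0,0,0],[0,0,0,1.5,0,0,0]]]' | sed -n 2,4p; python3 -m creep '[[[0,0,0,0.5,0,0,0],[0,0,0,0.5,0,0,0],[0,0,0,0.5,0,0,0]]]' | sed -n 2,4p
```

```text
ee_pos: [0.5271, -0.3442, 0.0667]
eef_rot: [0.001, -0.029, 1.0, -0.001]
force: [-7.2, 4.2, 15.2]
ee_pos: [0.5271, -0.3442, 0.0666]
eef_rot: [0.001, -0.029, 1.0, -0.001]
force: [-8.3, 5.1, 17.9]
```

```bash
python3 -m creep '[[[0,0,0,0.7,0,0,0],[0,0,0,0.7,0,0,0],[0,0,0,0.7,0,0,0]]]' | sed -n 2,4p; python3 -m creep '[[[0,0,0,-8,0,0,0],[0,0,0,-30,0,0,0],[0,0,30,-50,0,0,0],[0,0,65,-50,0,0,0],[0,1,97,-45,0,0,0],[0,1,97,-30,0,0,0],[0,1,97,-24,0,0,0],[0,1,97,-24,0,0,0],[0,1,97,-24,0,0,0]]]' | sed -n 2,4p; python3 go.py .5202 -.2474 .072 183.3
```

```text
ee_pos: [0.5273, -0.3443, 0.0665]
eef_rot: [0.001, -0.029, 1.0, -0.001]
force: [-9.6, 5.1, 22.2]
ee_pos: [0.5197, -0.2473, 0.0869]
eef_rot: [-0.0, -0.029, 1.0, 0.0]
force: [0.7, 0.7, -0.1]
d [-0.5 -0.1 14.9] rot [ 0.0002 -0.0006 -0.0003] | t 22.03 pos [ 0.5197 -0.2473  0.0869] q6 [-0.53  0.18  1.7  -0.    1.26 -2.16] w 0.0
```

```bash
python3 -m creep '[[[0,0,0,7,0,0,0],[0,0,0,13,0,0,0],[0,0,0,15,0,0,0],[0,0,0,16,0,0,0],[0,0,0,17,0,0,0],[0,0,0,18,0,0,0],[0,0,0,18,0,0,0]]]'|sed -n 2,4p;python3 -m creep '[[[0,0,0,0.5,0,0,0],[0,0,0,1,0,0,0],[0,0,0,1.5,0,0,0],[0,0,0,2,0,0,0],[0,0,0,2,0,0,0]]]'|sed -n 2,4p; python3 -m creep '[[[0,0,0,0.5,0,0,0],[0,0,0,1,0,0,0],[0,0,0,1.5,0,0,0],[0,0,0,1.5,0,0,0]]]'|sed -n 2,4p
```

```text
ee_pos: [0.5201, -0.2473, 0.0695]
eef_rot: [0.0, -0.029, 1.0, -0.0]
force: [-1.8, -3.0, 3.4]
ee_pos: [0.5202, -0.247, 0.0674]
eef_rot: [0.0, -0.029, 1.0, -0.0]
force: [0.5, -2.6, 2.7]
ee_pos: [0.5202, -0.247, 0.0665]
eef_rot: [0.0, -0.029, 1.0, -0.0]
force: [-1.6, -2.6, 10.4]
```

```bash
python3 -m creep '[[[0,0,0,0.5,0,0,0],[0,0,0,1,0,0,0],[0,0,0,1,0,0,0]]]' | sed -n 2,4p
```

```text
ee_pos: [0.5203, -0.247, 0.0665]
eef_rot: [0.0, -0.029, 1.0, -0.0]
force: [-5.2, 0.2, 17.7]
```

```bash
python3 -m creep '[[[0,0,0,0.7,0,0,0],[0,0,0,0.7,0,0,0],[0,0,0,0.7,0,0,0]]]' | sed -n 2,4p; python3 -m creep '[[[0,0,0,-8,0,0,0],[0,0,0,-30,0,0,0],[0,0,0,-60,0,0,0],[0,30,30,-90,0,0,0],[0,60,60,-90,0,0,0],[0,90,95,-90,0,0,0],[0,110,130,-90,0,0,0],[0,110,170,-90,0,0,0],[0,110,170,-90,0,0,0]]]' | sed -n 2,4p; python3 m4.py 7 .0665;  python3 - <<'E'
from h import *
a=cv2.imread('pics/t7.png')[190:280,330:450];b=cv2.imread('pics/s7.png')[235:325,260:380]
cv2.imwrite('pics/c7.png',np.hstack([cv2.resize(i,(400,300),interpolation=cv2.INTER_CUBIC) for i in(a,b)]))
for n,t in(('top','t7'),('scene','s7')):   # corner heights against the rim: local medians
    P=cloud(n,np.load(f'pics/{t}.npy')); c,s=np.cos(.057),np.sin(.057)
    for x in(-45,45):
        for y in(-45,45):
            q=[.475+(c*x-s*y)/1e3,-.298+(s*x+c*y)/1e3]; m=np.hypot(P[...,0]-q[0],P[...,1]-q[1])<.009
            print(n,x,y,np.median(P[m][:,2]).round(4) if m.any() else None)
E
python3 go.py .425 .30 .15 195
```

```text
ee_pos: [0.5203, -0.2471, 0.0664]
eef_rot: [0.0, -0.029, 1.0, -0.0]
force: [-9.5, 1.5, 24.0]
ee_pos: [0.3977, -0.0787, 0.1527]
eef_rot: [-0.001, -0.03, 1.0, 0.002]
force: [-0.2, 0.9, -0.5]
top 2033 [ 0.4566 -0.2992] [0.1638 0.1245] 3.17 z 0.0664 slope [-0.0092  0.0037]
scene 2342 [ 0.4539 -0.3004] [0.1647 0.1238] 3.14 z 0.0668 slope [0.0107 0.0344]
top -45 -45 0.0665
top -45 45 0.0669
top 45 -45 0.0667
top 45 45 0.0666
scene -45 -45 0.0671
scene -45 45 0.0669
scene 45 -45 0.0676
scene 45 45 0.0669
d [-48.7 379.    3.9] rot [ 1.100e-03 -2.000e-04 -2.006e-01] | t 24.72 pos [ 0.3996 -0.0813  0.1535] q6 [-0.33 -0.37  2.09  0.    1.42 -1.96] w 0.0001
```

View pics/c7.png

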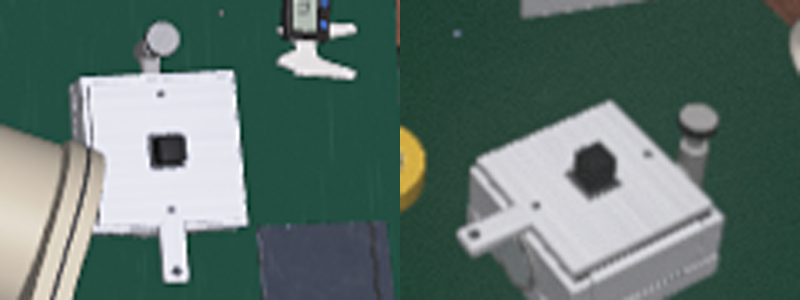

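The crops show the lid lying flush on the chamber rim all round: the corners read 66.5–66.9 mm against 66.5 mm expected. Going to the toggle.

```bash
python3 go.py .4284 .3105 .15 195.2; python3 -m creep '[[[0,-10,40,0,0,0,-0.05],[0,-20,80,0,0,0,-0.1],[0,-30,120,0,0,0,-0.15],[0,-40,160,0,0,0,-0.2],[0,-48,200,0,0,0,-0.2],[0,-52,240,0,0,0,-0.2],[0,-52,280,0,0,0,-0.2],[0,-52,320,0,0,0,-0.2],[0,-52,360,0,0,0,-0.2],[0,-52,389,0,0,0,-0.2]]]'|sed -n 2,4p;python3 -m creep '[[[0,0,0,0,0,0,0],[0,0,0,0,0,0,0],[0,0,0,0,0,0,0]]]'|sed -n 2,4p; python3 go.py .4284 .3105 .083 195.2
```

```text
d [-52.7 389.3   3.9] rot [ 1.100e-03 -2.000e-04 -2.041e-01] | t 24.72 pos [ 0.3996 -0.0813  0.1535] q6 [-0.33 -0.37  2.09  0.    1.42 -1.96] w 0.0001
ee_pos: [0.43, 0.3105, 0.1532]
eef_rot: [-0.0, -0.129, 0.992, 0.0]
force: [0.4, -0.4, 0.0]
ee_pos: [0.4302, 0.3071, 0.1531]
eef_rot: [-0.001, -0.129, 0.992, -0.001]
force: [-0.2, -0.8, -0.4]
d [ 0.7  3.9 70.1] rot [-0.0009 -0.0016 -0.0075] | t 25.8 pos [0.4302 0.3071 0.1531] q6 [ 0.52 -0.01  1.78 -0.    1.37 -1.31] w -0.0002
```

```bash
python3 -m creep '[[[0,1,3,20,0,0,0],[0,1,3,45,0,0,0],[0,1,3,62,0,0,0],[0,1,3,69,0,0,0],[0,1,3,69,0,0,0],[0,1,3,69,0,0,0]]]'|sed -n 2,4p; python3 -m creep '[[[0,-4,0,0,0,0,0],[0,-8,0,0,0,0,0],[0,-12,0,0,0,0,0],[0,-16,0,0,0,0,0],[0,-20,0,0,0,0,0],[0,-20,0,0,0,0,0]]]'|sed -n 2,4p
```

```text
ee_pos: [0.4285, 0.3096, 0.0853]
eef_rot: [-0.0, -0.128, 0.992, -0.0]
force: [1.0, 0.2, 0.0]
ee_pos: [0.4478, 0.3158, 0.0852]
eef_rot: [-0.0, -0.128, 0.992, 0.0]
force: [-3.0, 0.0, 0.1]
```

```bash
python3 -m creep '[[[0,-3,0,0,0,0,0],[0,-6,0,0,0,0,0],[0,-9,0,0,0,0,0],[0,-12,0,0,0,0,0],[0,-15,0,0,0,0,0],[0,-18,0,0,0,0,0],[0,-20,0,0,0,0,0],[0,-20,0,0,0,0,0]]]'|sed -n 2,4p
```

```text
ee_pos: [0.4673, 0.3208, 0.085]
eef_rot: [0.0, -0.128, 0.992, 0.0]
force: [-0.1, -1.1, -0.1]
```

Force is gone, so the bat probably snapped over. Back off, rise clear and check.

```bash
python3 -m creep '[[[0,15,0,0,0,0,0],[0,35,0,0,0,0,0],[0,40,0,-20,0,0,0],[0,40,0,-60,0,0,0],[0,80,20,-80,0,0,0],[0,110,50,-80,0,0,0],[0,110,80,-80,0,0,0],[0,110,80,-80,0,0,0],[0,110,80,-80,0,0,0],[0,110,80,-80,0,0,0]]]'|sed -n 1,4p
python3 - <<'E'
from h import *
a,_=look('top','t8');b,_=look('scene','s8')
f=lambda i,x,y,w,h:cv2.resize(i[y:y+h,x:x+w,::-1],(400,300),interpolation=cv2.INTER_CUBIC)
cv2.imwrite('pics/c8.png',np.vstack([np.hstack([f(a,118,195,80,60),f(b,190,150,80,60)]),np.hstack([f(a,0,0,560,420),f(b,0,0,560,420)])]))
for n,t in(('top','t8'),('scene','s8')):
    P=cloud(n,np.load(f'pics/{t}.npy'))
    m=(P[...,2]>.085)&(P[...,2]<.12)&(np.hypot(P[...,0]-.472,P[...,1]-.322)<.035); print(n,m.sum(),P[m].mean(0).round(4))
E
```

```text
time: 28.3
ee_pos: [0.34, 0.37, 0.1649]
eef_rot: [0.0, -0.129, 0.992, -0.0]
force: [-0.2, -0.5, 0.0]
top 15 [0.4844 0.3245 0.0956]
scene 12 [0.4823 0.3244 0.092 ]
```

View pics/c8.png

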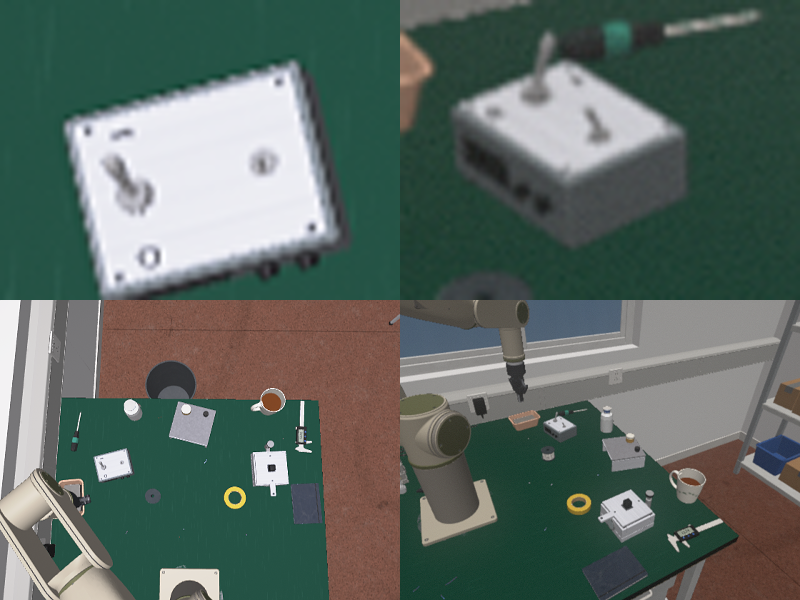

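The pictures show the long bat leaning to the bar mark (tip at crop pixel (112,160)), the short bat unchanged, the lid flat on the chamber, and nothing else moved.

```bash
python3 -c "
from station import job; print(job.hand_in())"
```

```text
the job is handed in; nothing more can be done
None
```

The job is handed in after about 28 s of the 72 s allowed: the lid is flat on the gasket at all four corners, the long toggle leans to the bar mark, and the short toggle, bottle, mug, spool and tape roll look untouched in the final pictures.

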